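Slide the cover home on the parts case and snap it down level

TASK

The loose aluminium cover lies askew and tilted on top of the green parts case, propped on the two red spring catches. Slide it between the side guides fully back under the steel lip against the back stop, then press it down at its two near corners until both catches have snapped over it and it sits level on the rim. Never lean on the cover with more than 40 N, and leave the things around it where they are.

Things in the scene. Friction and masses are not known exactly. Their poses are not given: they have to be found in the camera images.
- case: green open-topped parts case, 156 x 180 x 70 mm high, fixed to the bench in a dark jig plate. Origin: centre, on the bench surface; z up, -x the near side with the catches, +x the far side with stop and lip, +y left. Its rim at z = 70 mm is the cover's seat; front wall's outer face x = -76. Seated, the cover's origin is at x -1..0.5, y -2.5..2.5, z 70 mm in this frame
- case_lip (a point): inner edge of the steel lip over the back stop, at x = 54, y = 0, z = 88 mm (underside) of the case; lip 50 mm wide, top z = 92. The stop's face below it is at x = 70.5, y -65..65. Two steel side guides at the far end, 12 mm above the rim: inner faces y = +-82.5 for x 61..80, flaring outwards by 6 mm towards x = 46
- cover: loose flat aluminium cover, 140 (x) x 160 (y) x 4 mm, about 0.35 kg, with a blue patch and two red dots (x = -46, y = +-60 mm) as pressing spots. Origin: centre of its underside; z up, -x its near edge. It starts drawn 30 to 50 mm out towards the catches (case -x), up to 10 mm off to one side, slightly turned, near edge up on the catches, far edge down on the rim
- cover_near_left (a point): point on the cover's top face at its near edge, x = -70, y = +60 mm, beside the left catch
- cover_near_right (a point): point on the cover's top face at its near edge, x = -70, y = -60 mm, beside the right catch
- cover_far_edge (a point): point on the cover's top face, middle of its far edge, x = +70, y = 0
- catch_left (a joint): left red spring catch, 24 mm wide, at case y = 62, x -88..-66, top z = 83 mm. Metres: 0 at rest, up to 0.009 as it is forced outwards (case -x). Its nose has a 60 degree slope on top and hooks over the cover's top face (hook underside z = 75 mm); about 10 to 20 N pressed down on the corner beside it snaps it
- catch_right (a joint): right red spring catch, the same at y = -62 mm
- catch_left_tip (a point): tip of the left catch's nose, at x = -66, y = 62, z = 76 mm of the case when at rest
- catch_right_tip (a point): tip of the right catch's nose, at x = -66, y = -62, z = 76 mm of the case when at rest
- screwdriver: bystander: screwdriver lying on the bench left of the case, about 200 mm long; origin under its middle
- carton: bystander: cardboard carton 110 x 60 x 40 mm on the bench right of the case
- wrench: bystander: steel wrench lying on the bench at the right
- spray_can: bystander: can with blue label, 60 mm diameter, 120 mm tall, on the near right or near left of the bench
- tub: bystander: yellow tub, 90 mm diameter, 90 mm tall, on the near left or near right of the bench
- red_bin: bystander: open red bin 200 x 120 x 90 mm at the left
- hammer: bystander: hammer lying on the bench at the right

How it is judged:
By the outcome, as a careful person would: the job done as asked, in the order asked, and still so for the second after the job is handed in, with the robot touching nothing.
It also fails if it takes over 64 s, if anything falls off the work surface, if the arm or the gripper's body presses on something with over 40 N, if the wrist force passes 120 N, or if a joint passes its speed limit or range.

ROBOT

A 6-joint arm with a two-finger parallel gripper is mounted at the origin on the work surface. World frame = base frame: x ahead of the robot, y to its left, z up, the work surface at z = 0. Lengths are in m, angles in rad, forces in N, time in s.
With the tool pointing down it reaches from about 0.35 to 0.85 m from the base axis. Payload 8.1 kg.
Tool frame: the origin (TCP) lies on the mounting face of the last link; the fingertips stand 186 mm ahead of it and the grasp point (between the pads) lies 167 mm ahead of it; z points along the fingers, y is the line along which they close (so a half turn about z gives the same grasp; the last joint's range is limited). The gripper opens to 93 mm and grips with 3 to 60 N. Pads are 15 mm wide; open, the fingers measure 128 mm over their backs; the gripper's body (75 mm by 188 mm) begins 65 mm behind the grasp point.
Start: joints at [1.177, 0.13, 1.488, -0, 1.523, -0.085], TCP at [0.182, 0.572, 0.405] pointing down, gripper open.
Joint ranges: [-2.96, 2.96], [-0.89, 2.26], [0.02, 2.5], [-1.34, 4.48], [0, 2.73], [-2.66, 2.66]. Speed limits (rad/s): [2.39, 2.39, 2.79, 3.14, 3.14, 3.14].

INTERFACE

Orientations are given as a rotation vector (axis times angle).
In Python, from plant import * gives the robot as it stands. The module is installed in compiled form; this text tells all that it offers.
- The arm moves only by the tool arm_command, never from a script. Its argument "increments" is a list of rows, each a list of 6 numbers: the shift along the tool's x, y, z in units of 0.2 m (1.0 is 0.2 m), then the turn, a rotation vector about the tool's x, y, z in units of pi rad (1.0 is pi rad). A call has exactly 5 rows; each row is the pose to reach, as a shift and turn from the pose commanded when the call began, along the tool's axes at that moment, turning the shorter way round; what a row does not reach only later rows make up. A row lasts 1/8 s, in which the tool goes at most 62.5 mm and 10.7 degrees, less where a joint would pass 70% of its speed; a pose out of reach is approached as far as the arm can. A call with a number of a shift or a turn outside -1 to 1 is refused whole. A call with a gripper value outside its range is refused whole. "fingers" is the closure, from -1 (fully open) to 1 (shut), set as the call begins (left out, the last holds). The fingers move at their own pace and stop on an object; "force" is the grip in N (left out, the last holds). Time passes only in rows, so rows that repeat a pose let the fingers close, or fill a call up. It gives the time, the measured TCP pose, the force, the opening and the grip force at its end, in the units of the state.
- read_state(): the state, without advancing time (a new reading comes with each control period).
- read_camera(name): name is "scene" or "side" or "wrist"; returns a dict with "image" (400x640x3 uint8, red, green, blue), "fx", "fy", "cx", "cy" (pixels), "T" (4x4, takes a point from camera to world coordinates). Camera axes: x right, y down, z forward; pixel columns grow to the right and rows downward; lengths in m; the calibration is good to about 2 mm. A picture is of the moment at which its call begins. There is no depth.
- close_job(): hands the job in; it is judged then, once.
The state is a dict: "t": time; "q": joint angles; "dq": joint speeds; "joint_torque": joint torques, N m; "tool_pos": TCP position; "orientation": TCP orientation; "force": force on the tool from outside, world axes, zero at the start; "wrist_torque": the same for the moment, N m; "opening": finger opening in m; "gripper_force": force on a finger pad.
Only numpy, scipy, OpenCV 4.12 (cv2) and the standard library are available. Lean on these libraries where they do the work, as an engineer would, in place of code of your own. Each camera call takes 0.05 s, during which the arm holds its last target. There are 200 camera calls.

## Working session

There is one attempt and no reset: what is moved stays moved. The work goes in short steps, Python scripts to look and compute and a tool call to move; the robot and the scene stay as the last step left them, time stands still between calls to the robot, and variables do not carry over. Pictures are saved under pics/ and viewed, at most 10 in all, crops included, and the job is handed in when it is done.

Besides the shell and the picture viewer there is one more tool, called after ">>>" as a command line: name --pt "numbers of a row" for each row, then --argument value for the rest. arm_command: Moves the arm, as the interface text tells. Shifts and turns lie within -1 to 1; 1 stands for 0.2 m of shift or pi rad of turn. Its arguments: {"type":"object","properties":{"increments":{"type":"array","items":{"type":"array","items":{"type":"number","minimum":-1,"maximum":1}}},"fingers":{"type":"number"},"force":{"type":"number"}},"required":["increments"]}

```bash
mkdir -p pics; cat > h.py <<'E'
from plant import *
import numpy as np, cv2
from scipy.spatial.transform import Rotation as R
def snap(n,f):
    c=read_camera(n); cv2.imwrite('pics/'+f,c['image'][:,:,::-1]); np.savez('pics/'+f+'.npz',**c); return c
def ray(c,u,v):
    T=c['T']; d=T[:3,:3]@np.array([(u-c['cx'])/c['fx'],(v-c['cy'])/c['fy'],1]); return T[:3,3],d/np.linalg.norm(d)
def plane(c,u,v,z):
    o,d=ray(c,u,v); return o+d*(z-o[2])/d[2]
def tri(obs):
    A=np.zeros((3,3));b=np.zeros(3);L=[]
    for c,u,v in obs:
        o,d=ray(c,u,v);P=np.eye(3)-np.outer(d,d);A+=P;b+=P@o;L.append((P,o))
    x=np.linalg.solve(A,b); return x,[1e3*np.linalg.norm(P@(x-o)) for P,o in L]
def proj(c,p):
    T=c['T'];q=T[:3,:3].T@(np.array(p)-T[:3,3]);return q[0]/q[2]*c['fx']+c['cx'],q[1]/q[2]*c['fy']+c['cy']
E
python3 - <<'E'
from h import *
ims=[]
for n in ['scene','side','wrist']:
    c=snap(n,n+'0.png'); print(n,c['T'].round(3).tolist(),c['fx'])
s=read_state(); print({k:np.round(v,3).tolist() for k,v in s.items()})
E
```

```text
scene [[0.645, 0.635, -0.425, 1.072], [0.764, -0.536, 0.358, -0.476], [-0.0, -0.556, -0.831, 1.11], [0.0, 0.0, 0.0, 1.0]] 394.50814425159706
side [[0.851, -0.315, 0.42, 0.078], [-0.525, -0.519, 0.675, -0.813], [0.005, -0.795, -0.607, 0.78], [0.0, 0.0, 0.0, 1.0]] 363.4764716822341
wrist [[0.303, 0.909, 0.286, 0.101], [0.953, -0.289, -0.093, 0.596], [-0.002, 0.301, -0.954, 0.384], [0.0, 0.0, 0.0, 1.0]] 317.6966597353455
{'t': 0.15, 'q': [1.177, 0.131, 1.489, -0.0, 1.523, -0.085], 'dq': [-0.001, -0.0, -0.003, 0.001, -0.001, -0.0], 'joint_torque': [-0.0, -56.048, -49.234, 0.077, 0.031, -0.0], 'tool_pos': [0.182, 0.571, 0.404], 'orientation': [-0.483, -3.104, 0.002], 'force': [0.477, -0.043, 0.325], 'wrist_torque': [0.005, -0.027, 0.012], 'gripper_force': 0.0, 'opening': 0.093}
```

View pics/scene0.png

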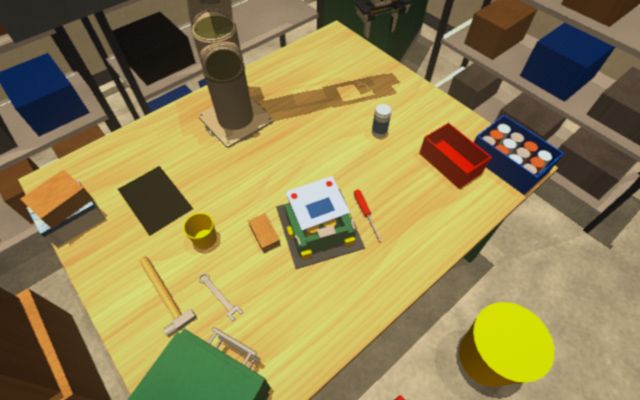

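View pics/side0.png

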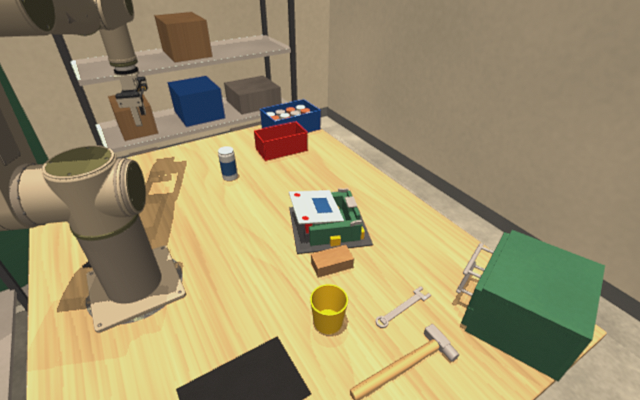

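The scene view shows the cover at about (320,202) with red dots at (294,196) and (330,184), and the screwdriver and carton either side of the case. In the side view the cover is at (317,206). Next I'll get a rough triangulation.

```bash
python3 - <<'E'
from h import *
L={}
for n,box in [('scene',(285,365,175,260)),('side',(280,375,180,250))]:
    c=dict(np.load(f'pics/{n}0.png.npz'));im=c['image'];hsv=cv2.cvtColor(im,cv2.COLOR_RGB2HSV)
    u0,u1,v0,v1=box;m=np.zeros(im.shape[:2],np.uint8);m[v0:v1,u0:u1]=255
    red=cv2.inRange(hsv,(0,150,90),(8,255,255))|cv2.inRange(hsv,(172,150,90),(180,255,255))
    blue=cv2.inRange(hsv,(100,120,60),(125,255,255)); yel=cv2.inRange(hsv,(24,200,150),(32,255,255))
    for k,mm in [('red',red),('blue',blue),('yel',yel)]:
        nn,_,st,ce=cv2.connectedComponentsWithStats(mm&m)
        print(n,k,[(int(st[i,4]),ce[i].round(1).tolist()) for i in range(1,nn) if st[i,4]>5])
        if k=='blue': L[n]=(c,*ce[1+np.argmax(st[1:,4])])
print(tri(list(L.values())))
E
```

```text
scene red [(17, [328.9, 183.4]), (128, [360.1, 199.9]), (18, [293.8, 195.5])]
scene blue [(299, [319.7, 207.6])]
scene yel [(36, [289.5, 230.2]), (6, [312.8, 231.0]), (38, [349.4, 239.4]), (37, [305.8, 252.2])]
side red [(12, [296.7, 194.3]), (16, [304.9, 217.8]), (40, [307.3, 227.2])]
side blue [(186, [321.6, 204.9])]
side yel [(8, [362.4, 230.4]), (32, [334.9, 237.4])]
(array([ 0.56889811, -0.05018673,  0.07963028]), [np.float64(0.24418203148760265), np.float64(0.244182031487639)])
```

View pics/wrist0.png

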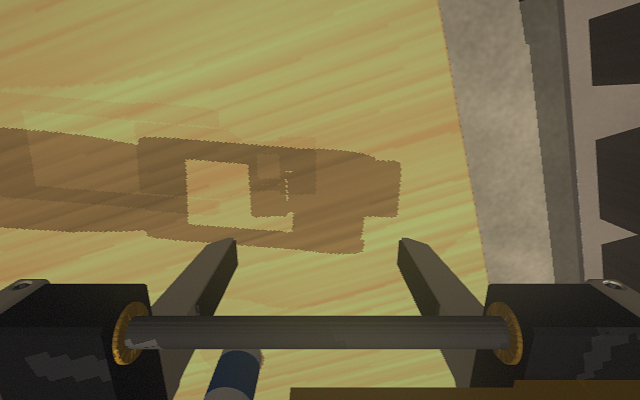

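Wrist picture: only bench and fingers, with finger tips at about (235,240) and (400,240). The case is out of view.

```bash
cat >> h.py <<'E'
def rel(p,yaw,pc=None):
    "increments in tool units to reach TCP p with tool z down, tool y at angle yaw+90 (tool x along -(cos yaw,sin yaw) if nearer)"
    s=read_state(); R0=R.from_rotvec(s['orientation']); p0=np.array(s['tool_pos'])
    best=None
    for a in (yaw,yaw+np.pi):
        Rt=R.from_matrix(np.column_stack([[np.cos(a),np.sin(a),0],[np.sin(a),-np.cos(a),0],[0,0,-1]]))
        r=(R0.inv()*Rt).as_rotvec()
        if best is None or np.linalg.norm(r)<np.linalg.norm(best[1]): best=(R0.inv().apply(np.array(p)-p0)/.2,r/np.pi)
    print('t',round(s['t'],2),'pos',p0.round(4),'rv',np.round(s['orientation'],3),'F',np.round(s['force'],1)); print('shift',best[0].round(4),'turn',best[1].round(4))
E
python3 - <<'E'
from h import *
sc,si=[dict(np.load(f'pics/{n}0.png.npz')) for n in('scene','side')]
for a,b in [((328.9,183.4),(296.7,194.3)),((293.8,195.5),(304.9,217.8))]: print(tri([(sc,*a),(si,*b)]))
s=read_state();M=R.from_rotvec(s['orientation']).as_matrix();print(M.round(3))
c=dict(np.load('pics/wrist0.png.npz'))
print((M.T@c['T'][:3,:3]).round(3),(M.T@(c['T'][:3,3]-s['tool_pos'])).round(4))
E
```

```text
(array([0.52290232, 0.02741241, 0.08993001]), [np.float64(0.36470106794263196), np.float64(0.3647010679426875)])
(array([ 0.48679467, -0.08702638,  0.0884512 ]), [np.float64(0.046319800081515164), np.float64(0.046319800081577135)])
[[-0.953  0.304 -0.001]
 [ 0.304  0.953 -0.001]
 [ 0.    -0.001 -1.   ]]
[[ 0.001 -0.954 -0.301]
 [ 1.     0.001  0.   ]
 [ 0.    -0.301  0.954]] [ 0.0848 -0.0016  0.0196]
```

>>> arm_command --pt "-0.2 -0.15 0 0 0 0" --pt "-0.4 -0.3 0 0 0 0" --pt "-0.6 -0.45 0 0 0 0" --pt "-0.8 -0.6 0 0 0 0" --pt "-0.8 -0.6 0 0 0 0" --fingers 0.4

```text
t: 0.78
tool_pos: [0.2999, 0.4065, 0.4046]
orientation: [0.489, 3.103, -0.001]
force: [-0.1, 0.8, -0.1]
opening: 0.0471
gripper_force: 0.0
```

>>> arm_command --pt "-0.2 -0.15 0 0 0 0" --pt "-0.4 -0.3 0 0 0 0" --pt "-0.6 -0.45 0 0 0 0" --pt "-0.8 -0.6 0 0 0 0" --pt "-0.8 -0.6 0 0 0 0"

```text
t: 1.4
tool_pos: [0.4155, 0.2442, 0.4046]
orientation: [0.489, 3.103, -0.001]
force: [-1.1, 0.1, 0.9]
opening: 0.0276
gripper_force: 0.0
```

>>> arm_command --pt "-0.2 -0.15 0 0 0 0" --pt "-0.4 -0.3 0 0 0 0" --pt "-0.6 -0.45 0 0 0 0" --pt "-0.8 -0.6 0 0 0 0" --pt "-0.8 -0.6 0 0 0 0"

```text
t: 2.02
tool_pos: [0.5313, 0.082, 0.4042]
orientation: [-0.487, -3.103, 0.0]
force: [0.7, 0.8, -0.3]
opening: 0.028
gripper_force: 0.0
```

>>> arm_command --pt "-0.2 -0.15 0 0 0 0" --pt "-0.4 -0.3 0 0 0 0" --pt "-0.6 -0.45 0 0 0 0" --pt "-0.8 -0.6 0 0 0 0" --pt "-0.8 -0.6 0 0 0 0"

```text
t: 2.65
tool_pos: [0.6473, -0.0805, 0.4032]
orientation: [-0.485, -3.102, -0.0]
force: [-0.2, 0.8, -0.2]
opening: 0.0278
gripper_force: 0.0
```

```bash
python3 - <<'E'
from h import *
snap('wrist','w1.png'); rel([.644,-.074,.4],np.radians(-17.5)); print(read_state()['opening'])
E
```

```text
t 2.7 pos [ 0.6467 -0.079   0.4036] rv [-4.830e-01 -3.102e+00 -1.000e-03] F [-0.  -0.4 -0.4]
shift [0.0205 0.0199 0.018 ] turn [ 0.0002 -0.0006 -0.0012]
0.027825415941367317
```

View pics/w1.png

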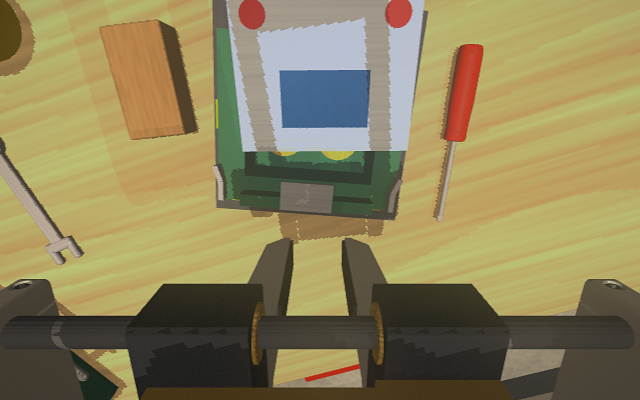

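Wrist view: red dots at (252,13) and (398,13), blue patch (325,98), cover far edge at v≈151, lip plate at (306,197), guides at (220,185) and (394,197). I need to see the catches, so the tool goes towards the near side.

>>> arm_command --pt "0.15 0 0 0 0 0" --pt "0.35 0 0 0 0 0" --pt "0.45 0 0 0 0 0" --pt "0.45 0 0 0 0 0" --pt "0.45 0 0 0 0 0"

```text
t: 3.32
tool_pos: [0.5607, -0.0516, 0.4052]
orientation: [0.481, 3.104, 0.0]
force: [-0.0, -0.6, 0.1]
opening: 0.0282
gripper_force: 0.0
```

```bash
python3 - <<'E'
from h import *
snap('wrist','w2.png')
im=cv2.imread('pics/w2.png')[0:280,150:490]; cv2.imwrite('pics/w2c.png',cv2.resize(im,None,fx=2.1,fy=2.1,interpolation=cv2.INTER_CUBIC))
E
```

```text
(no output)
```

View pics/w2c.png

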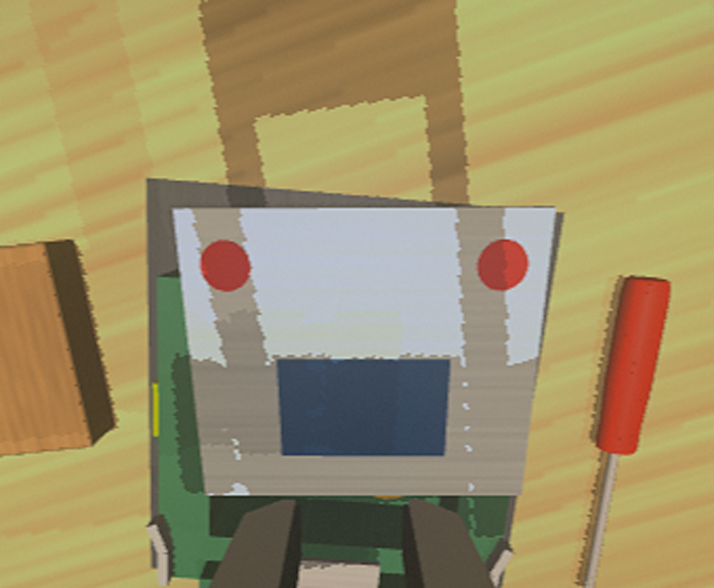

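The crop shows the whole cover: near edge from (322..555,207) in the crop, dots at (225,265) and (503,265), far edge at v≈495. The case is turned slightly relative to the cover and sits to the crop's left (case right). Now a closer look at lip and guides to get the case pose.

```bash
python3 - <<'E'
from h import *
im=cv2.imread('pics/w1.png')[140:230,205:415]; cv2.imwrite('pics/w1c.png',cv2.resize(im,None,fx=3.8,fy=3.8,interpolation=cv2.INTER_CUBIC))
obs=[]
for f in('w1','w2'):
    c=dict(np.load(f'pics/{f}.png.npz'));hsv=cv2.cvtColor(c['image'],cv2.COLOR_RGB2HSV)
    m=cv2.inRange(hsv,(0,150,90),(8,255,255))|cv2.inRange(hsv,(172,150,90),(180,255,255))
    m[:,430:]=0; m[150:]=0
    b=cv2.inRange(hsv,(100,120,40),(125,255,255));b[200:]=0
    nn,_,st,ce=cv2.connectedComponentsWithStats(m)
    d=sorted([ce[i].tolist() for i in range(1,nn) if st[i,4]>100]); 
    nn,_,st,ce=cv2.connectedComponentsWithStats(b);d.append(ce[1+np.argmax(st[1:,4])].tolist())
    print(f,np.round(d,1).tolist()); obs.append([(c,*p) for p in d])
P=[tri(o) for o in zip(*obs)]
for p in P: print(p[0].round(4),np.round(p[1],2))
print(np.linalg.norm(P[0][0]-P[1][0]))
E
```

```text
w1 [[251.3, 13.7], [398.1, 12.6], [324.0, 98.2]]
w2 [[256.8, 126.1], [389.0, 125.6], [309.0, 172.0]]
[ 0.4854 -0.0868  0.0894] [0.04 0.04]
[0.5213 0.0281 0.0896] [0.04 0.04]
[ 0.5627 -0.0553  0.001 ] [8.47 8.47]
0.12038281498848702
```

View pics/w1c.png

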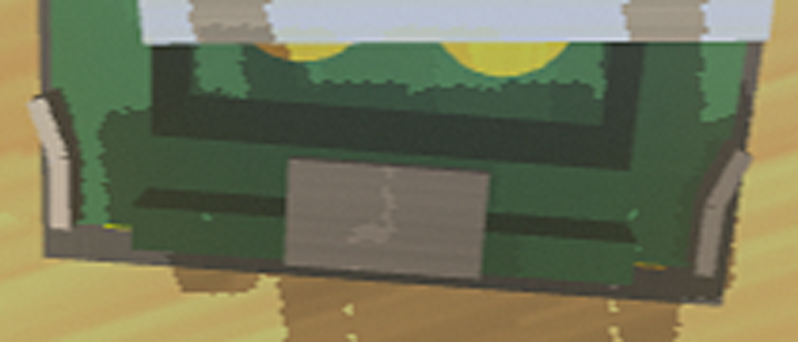

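```bash
python3 - <<'E'
from h import *
c=dict(np.load('pics/w1.png.npz'))
f=lambda u,v,z:plane(c,205+u/3.8,140+v/3.8,z)
def rep(n,a,b):
    d=b-a; print(n,'len',round(np.linalg.norm(d)*1e3,1),'mid',((a+b)/2).round(4),'yaw(of x axis)',round(np.degrees(np.arctan2(d[1],d[0]))-90,2)); return (a+b)/2
lip=rep('lip in',f(287,158,.092),f(490,173,.092))
rep('lip out',f(283,265,.092),f(481,278,.092))
rep('rim in',f(152,133,.07),f(630,170,.07))
g=rep('guides end',f(70,228,.082),f(695,275,.082))
rep('plate far?',f(45,257,.006),f(720,303,.006))
rep('gray flare',f(42,97,.082),f(740,152,.082))
for yaw in np.radians([-20.5,-21.]):
    ex=np.array([np.cos(yaw),np.sin(yaw)]);ey=np.array([-ex[1],ex[0]])
    o1=lip[:2]-.054*ex; o2=g[:2]-.08*ex; print('org',o1.round(4),o2.round(4))
    dr,dl=np.array([.4854,-.0868]),np.array([.5213,.0281]); o=(o1+o2)/2
    for d in(dr,dl): print((d-o)@ex*1e3,(d-o)@ey*1e3)
E
```

```text
lip in len 50.8 mid [ 0.6354 -0.0879  0.092 ] yaw(of x axis) -22.09
lip out len 50.9 mid [ 0.6615 -0.0983  0.092 ] yaw(of x axis) -21.72
rim in len 128.1 mid [ 0.6372 -0.0882  0.07  ] yaw(of x axis) -22.28
guides end len 165.3 mid [ 0.6597 -0.0974  0.082 ] yaw(of x axis) -22.27
plate far? len 225.0 mid [ 0.6927 -0.1109  0.006 ] yaw(of x axis) -21.88
gray flare len 178.7 mid [ 0.6279 -0.0845  0.082 ] yaw(of x axis) -22.33
org [ 0.5848 -0.069 ] [ 0.5847 -0.0694]
-86.88535973965314 -51.289520231170286
-93.49765625234849 68.90655930068547
org [ 0.5849 -0.0685] [ 0.585  -0.0687]
-86.43192043769345 -52.630453337847875
-94.09286052919892 67.50334705535688
```

```bash
cat >> h.py <<'E'
YAW=np.radians(-22.2);EX=np.array([np.cos(YAW),np.sin(YAW)]);EY=np.array([-EX[1],EX[0]]);O=np.array([.5855,-.0673])
def w(x,y,tip): return [*(O+(x*EX+y*EY)/1e3),tip/1e3+.186]
def tocase(p): d=np.array(p[:2])-O; return (d@EX*1e3).round(1),(d@EY*1e3).round(1),round(p[2]*1e3,1)
def go(x,y,tip): rel(w(x,y,tip),YAW); print('case',tocase(read_state()['tool_pos']))
E
python3 -c "
from h import *
go(-15,118,120)"
```

```text
t 3.38 pos [ 0.5608 -0.052   0.405 ] rv [0.481 3.104 0.   ] F [-0.1 -0.1  0. ]
shift [-0.1126  0.5583  0.4951] turn [0.0001 0.0002 0.0254]
case (np.float64(-28.6), np.float64(4.9), np.float64(405.0))
```

>>> arm_command --pt "-0.03 0.15 0 0 0 0.01" --pt "-0.06 0.32 0.1 0 0 0.02" --pt "-0.09 0.48 0.3 0 0 0.0255" --pt "-0.1125 0.558 0.48 0 0 0.0255" --pt "-0.1125 0.558 0.495 0 0 0.0255" --fingers 1 --force 20

```text
t: 4.0
tool_pos: [0.6151, 0.0477, 0.3016]
orientation: [-0.603, -3.076, 0.002]
force: [-0.6, 0.5, -0.8]
opening: 0.0004
gripper_force: 0.0
```

```bash
python3 -c "
from h import *
go(-15,118,75); print(read_state()['opening'])"
```

```text
t 4.0 pos [0.6151 0.0477 0.3016] rv [-6.030e-01 -3.076e+00  2.000e-03] F [-0.6  0.5 -0.8]
shift [-0.0065  0.002   0.2028] turn [-0.0008 -0.0021  0.    ]
case (np.float64(-16.0), np.float64(117.7), np.float64(301.6))
0.0004029541620490865
```

>>> arm_command --pt "-0.006 0 0.08 0 0 0" --pt "-0.006 0 0.15 0 0 0" --pt "-0.006 0 0.2 0 0 0" --pt "-0.006 0 0.203 0 0 0" --pt "-0.006 0 0.203 0 0 0"

```text
t: 4.62
tool_pos: [0.617, 0.0461, 0.2657]
orientation: [0.607, 3.082, 0.0]
force: [0.1, -0.5, -0.3]
opening: 0.0004
gripper_force: 0.0
```

>>> arm_command --pt "0 -0.02 0 0 0 0" --pt "0 -0.035 0 0 0 0" --pt "0 -0.045 0 0 0 0" --pt "0 -0.055 0 0 0 0" --pt "0 -0.06 0 0 0 0"

```text
t: 5.25
tool_pos: [0.6123, 0.035, 0.2651]
orientation: [-0.607, -3.082, 0.0]
force: [-0.6, 0.3, -1.3]
opening: 0.0006
gripper_force: 0.0
```

```bash
python3 -c "
from h import *
go(-15,98.5,75)
c=snap('scene','s2.png');c=snap('wrist','w3.png')
im=cv2.imread('pics/w3.png');cv2.imwrite('pics/w3v.png',im)"
```

```text
t 5.25 pos [0.6123 0.035  0.2651] rv [-0.607 -3.082  0.   ] F [-0.6  0.3 -1.3]
shift [ 0.0057 -0.0315  0.0206] turn [-0.     -0.     -0.0005]
case (np.float64(-13.8), np.float64(104.8), np.float64(265.1))
```

View pics/w3v.png

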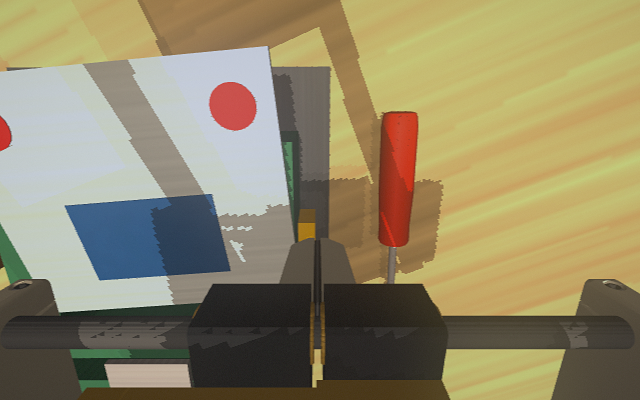

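The fingers stand just left of the cover's left edge (about (297,235)) and the tip is ~4 mm too high. I'll back off, lower it and push.

>>> arm_command --pt "0 0.02 0 0 0 0" --pt "0 0.035 0 0 0 0" --pt "0 0.035 0.01 0 0 0" --pt "0 0.035 0.02 0 0 0" --pt "0 0.035 0.02 0 0 0"

```text
t: 5.98
tool_pos: [0.6148, 0.0416, 0.2607]
orientation: [-0.607, -3.082, 0.0]
force: [-0.1, 0.4, 0.0]
opening: 0.0003
gripper_force: 0.0
```

>>> arm_command --pt "0 -0.02 0 0 0 0" --pt "0 -0.035 0 0 0 0" --pt "0 -0.04 0 0 0 0" --pt "0 -0.045 0 0 0 0" --pt "0 -0.05 0 0 0 0"

```text
t: 6.6
tool_pos: [0.6112, 0.0323, 0.2612]
orientation: [0.607, 3.082, 0.0]
force: [0.4, 1.3, 0.2]
opening: 0.0005
gripper_force: 0.5
```

>>> arm_command --pt "0 -0.005 0 0 0 0" --pt "0 -0.01 0 0 0 0" --pt "0 -0.0125 0 0 0 0" --pt "0 -0.015 0 0 0 0" --pt "0 -0.0175 0 0 0 0"

```text
t: 7.22
tool_pos: [0.61, 0.0291, 0.2613]
orientation: [0.607, 3.082, 0.0]
force: [3.0, 2.4, 0.5]
opening: 0.0006
gripper_force: 1.3
```

```bash
cat >> h.py <<'E'
def dots(c,ztop=.0885,umax=640,exclude=None):
    hsv=cv2.cvtColor(c['image'],cv2.COLOR_RGB2HSV)
    m=cv2.inRange(hsv,(0,150,90),(8,255,255))|cv2.inRange(hsv,(172,150,90),(180,255,255))
    nn,_,st,ce=cv2.connectedComponentsWithStats(m)
    for i in range(1,nn):
        if st[i,4]>8:
            p=plane(c,*ce[i],ztop); q=tocase(p)
            if abs(q[0]+70)<60 and abs(q[1])<95: print('red',st[i,4],ce[i].round(1),q[:2],'wh',st[i,2:4])
E
python3 -c "
from h import *
go(-15,98.5,75)
for n in('scene','side'): dots(snap(n,n+'3.png'),.0895)
dots(dict(np.load('pics/scene0.png.npz')),.0895);dots(dict(np.load('pics/side0.png.npz')),.0895)
dots(snap('wrist','w4.png'),.0895)"
```

```text
t 7.22 pos [0.61   0.0291 0.2613] rv [0.607 3.082 0.   ] F [3.  2.4 0.5]
shift [ 0.0062 -0.0001  0.0015] turn [ 0.0001  0.0001 -0.0004]
case (np.float64(-13.8), np.float64(98.5), np.float64(261.3))
red 19 [292.9 195.4] (np.float64(-84.3), np.float64(-58.3)) wh [5 4]
red 12 [296.8 194.9] (np.float64(-93.9), np.float64(61.7)) wh [5 3]
red 15 [304.7 218.1] (np.float64(-85.0), np.float64(-57.9)) wh [6 3]
red 17 [328.9 183.4] (np.float64(-93.6), np.float64(63.9)) wh [5 4]
red 18 [293.8 195.5] (np.float64(-83.2), np.float64(-55.8)) wh [5 4]
red 12 [296.7 194.3] (np.float64(-94.0), np.float64(64.9)) wh [6 3]
red 16 [304.9 217.8] (np.float64(-84.0), np.float64(-56.5)) wh [6 4]
red 1799 [238.9 105.6] (np.float64(-95.6), np.float64(61.1)) wh [47 49]
red 249 [  3.7 132.9] (np.float64(-83.3), np.float64(-50.7)) wh [10 34]
```

>>> arm_command --pt "0 -0.006 0 0 0 0" --pt "0 -0.012 0 0 0 0" --pt "0 -0.018 0 0 0 0" --pt "0 -0.024 0 0 0 0" --pt "0 -0.024 0 0 0 0"

```text
t: 8.0
tool_pos: [0.608, 0.0245, 0.2611]
orientation: [-0.607, -3.082, 0.0]
force: [2.2, 1.3, 1.2]
opening: 0.0002
gripper_force: 1.3
```

```bash
python3 -c "
from h import *
go(-15,98.5,75)
for n in('scene','side','wrist'): dots(snap(n,n+'4.png'),.0895)"
```

```text
t 8.0 pos [0.608  0.0245 0.2611] rv [-0.607 -3.082  0.   ] F [2.2 1.3 1.2]
shift [0.0058 0.0249 0.0007] turn [-0.     -0.     -0.0005]
case (np.float64(-13.8), np.float64(93.5), np.float64(261.1))
red 20 [291.5 195.2] (np.float64(-86.5), np.float64(-62.3)) wh [6 5]
red 10 [297.  195.5] (np.float64(-93.7), np.float64(58.4)) wh [5 2]
red 16 [304.2 219. ] (np.float64(-87.0), np.float64(-61.9)) wh [6 3]
red 1814 [240.9 104.9] (np.float64(-96.1), np.float64(57.1)) wh [48 49]
red 246 [  3.7 129.1] (np.float64(-85.3), np.float64(-55.1)) wh [10 34]
```

>>> arm_command --pt "0 0.06 0 0 0 0" --pt "0 0.11 -0.02 0 0 0" --pt "0 0.11 -0.12 0 0 0" --pt "0 0.11 -0.25 0 0 0" --pt "0 0.11 -0.25 0 0 0" --fingers -0.08

```text
t: 8.78
tool_pos: [0.6176, 0.0451, 0.3154]
orientation: [0.605, 3.076, 0.001]
force: [-0.0, 1.1, 0.2]
opening: 0.0457
gripper_force: 0.0
```

```bash
python3 -c "
from h import *
go(-138,0,125)
c=dict(np.load('pics/scene0.png.npz'))
print('can',tocase(plane(c,382,110,.12)),'tub',tocase(plane(c,200,225,.09)))
print(read_state()['opening'])"
```

```text
t 8.78 pos [0.6176 0.0451 0.3154] rv [6.050e-01 3.076e+00 1.000e-03] F [-0.   1.1  0.2]
shift [ 0.626  -0.5817  0.0172] turn [ 0.0007  0.0019 -0.0004]
case (np.float64(-12.7), np.float64(116.2), np.float64(315.4))
can (np.float64(-320.3), np.float64(339.7), np.float64(120.0)) tub (np.float64(-66.6), np.float64(-351.0), np.float64(90.0))
0.045683444880066766
```

>>> arm_command --pt "0.15 -0.14 0 0 0 0" --pt "0.32 -0.3 0 0 0 0" --pt "0.48 -0.45 0 0 0 0" --pt "0.6 -0.56 0 0 0 0" --pt "0.621 -0.578 0 0 0 0"

```text
t: 9.4
tool_pos: [0.4563, -0.0153, 0.3108]
orientation: [-0.609, -3.082, 0.0]
force: [0.6, 0.5, -0.3]
opening: 0.0501
gripper_force: 0.0
```

>>> arm_command --pt "0 0 0.06 0 0 0" --pt "0 0 0.13 0 0 0" --pt "0 0 0.2 0 0 0" --pt "0 0 0.23 0 0 0" --pt "0 0 0.23 0 0 0"

```text
t: 10.02
tool_pos: [0.4575, -0.0147, 0.2642]
orientation: [-0.606, -3.081, 0.0]
force: [-0.2, -0.7, 1.5]
opening: 0.0501
gripper_force: 0.0
```

```bash
python3 -c "
from h import *
go(-118,0,79)
print(read_state()['opening'])
c=snap('side','side5.png');im=cv2.imread('pics/side5.png')[150:260,250:400];cv2.imwrite('pics/side5c.png',cv2.resize(im,None,fx=5,fy=5,interpolation=cv2.INTER_CUBIC))"
```

```text
t 10.03 pos [ 0.4575 -0.0147  0.2642] rv [-0.606 -3.081  0.   ] F [-0.2 -0.7  1.5]
shift [-0.102  -0.0014 -0.0042] turn [-0.0001 -0.0006 -0.0004]
case (np.float64(-138.4), np.float64(0.3), np.float64(264.2))
0.05013264047444976
```

View pics/side5c.png

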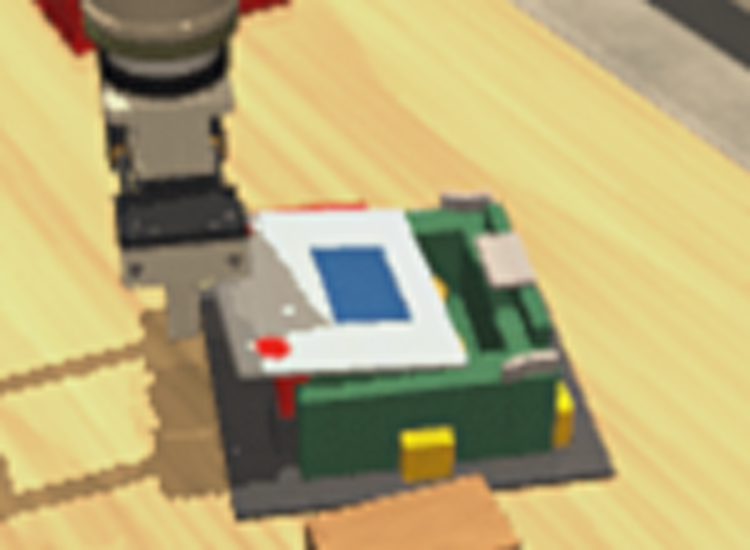

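The fingers stand in front of the near edge, between the catches, with the cover's right dot at (273,348) in the crop. I push forward 34 mm, then check.

>>> arm_command --pt "-0.04 0 0 0 0 0" --pt "-0.08 0 0 0 0 0" --pt "-0.11 0 0 0 0 0" --pt "-0.14 0 0 0 0 0" --pt "-0.17 0 0 0 0 0"

```text
t: 10.7
tool_pos: [0.4894, -0.0279, 0.2649]
orientation: [-0.607, -3.082, 0.0]
force: [-1.1, 0.5, -1.2]
opening: 0.0503
gripper_force: 0.8
```

```bash
python3 -c "
from h import *
go(-118,0,79)
for n in('scene','side','wrist'): dots(snap(n,n+'6.png'),.0875)"
```

```text
t 10.7 pos [ 0.4894 -0.0279  0.2649] rv [-0.607 -3.082  0.   ] F [-1.1  0.5 -1.2]
shift [ 0.0706 -0.0008 -0.0002] turn [-0.     -0.0002 -0.0005]
case (np.float64(-103.9), np.float64(0.1), np.float64(264.9))
red 24 [329.5 190.2] (np.float64(-69.3), np.float64(57.7)) wh [6 5]
red 26 [292.9 199.9] (np.float64(-69.3), np.float64(-62.6)) wh [7 5]
red 11 [317. 191.] (np.float64(-25.6), np.float64(75.6)) wh [11  1]
red 20 [310.2 219.2] (np.float64(-69.2), np.float64(-63.5)) wh [7 4]
red 534 [219.7 262.1] (np.float64(-101.6), np.float64(-55.6)) wh [42 19]
red 592 [415.8 262.1] (np.float64(-101.5), np.float64(53.6)) wh [45 19]
```

>>> arm_command --pt "-0.02 0 0 0 0 0" --pt "-0.04 0 0 0 0 0" --pt "-0.06 0 0 0 0 0" --pt "-0.08 0 0 0 0 0" --pt "-0.095 0 0 0 0 0"

```text
t: 11.48
tool_pos: [0.5069, -0.0351, 0.2651]
orientation: [-0.607, -3.082, 0.0]
force: [-1.0, 0.7, -2.2]
opening: 0.0504
gripper_force: 0.8
```

>>> arm_command --pt "-0.004 0 0 0 0 0" --pt "-0.008 0 0 0 0 0" --pt "-0.012 0 0 0 0 0" --pt "-0.015 0 0 0 0 0" --pt "-0.015 0 0 0 0 0"

```text
t: 12.1
tool_pos: [0.5095, -0.0361, 0.2652]
orientation: [0.607, 3.082, -0.0]
force: [-2.0, 0.9, -1.6]
opening: 0.0502
gripper_force: 0.7
```

```bash
python3 -c "
from h import *
go(-118,0,79)
for n in('scene','side','wrist'): dots(snap(n,n+'7.png'),.0845)"
```

```text
t 12.1 pos [ 0.5095 -0.0361  0.2652] rv [ 0.607  3.082 -0.   ] F [-2.   0.9 -1.6]
shift [ 0.1792 -0.0011  0.0008] turn [-0.      0.     -0.0005]
case (np.float64(-82.2), np.float64(0.2), np.float64(265.2))
red 14 [329.3 188.4] (np.float64(-78.2), np.float64(60.1)) wh [6 4]
red 26 [331.5 196. ] (np.float64(-48.1), np.float64(57.2)) wh [6 5]
red 15 [291.7 198.3] (np.float64(-78.3), np.float64(-64.4)) wh [7 4]
red 26 [294.9 205.9] (np.float64(-47.9), np.float64(-62.5)) wh [7 5]
red 68 [306.7 224.6] (np.float64(-82.5), np.float64(-82.6)) wh [ 7 16]
red 18 [317.2 219.1] (np.float64(-48.1), np.float64(-62.4)) wh [7 3]
red 1971 [214.4 247.4] (np.float64(-87.9), np.float64(-58.7)) wh [58 45]
red 2127 [420.9 247. ] (np.float64(-88.1), np.float64(56.6)) wh [59 46]
```

>>> arm_command --pt "-0.003 0 0 0 0 0" --pt "-0.006 0 0 0 0 0" --pt "-0.009 0 0 0 0 0" --pt "-0.01 0 0 0 0 0" --pt "-0.01 0 0 0 0 0"

```text
t: 12.88
tool_pos: [0.5114, -0.0369, 0.2652]
orientation: [0.607, 3.082, -0.0]
force: [-1.1, 0.8, -0.2]
opening: 0.0499
gripper_force: 0.7
```

>>> arm_command --pt "-0.002 0 0 0 0 0" --pt "-0.004 0 0 0 0 0" --pt "-0.005 0 0 0 0 0" --pt "-0.005 0 0 0 0 0" --pt "-0.005 0 0 0 0 0"

```text
t: 13.5
tool_pos: [0.5123, -0.0372, 0.2652]
orientation: [0.607, 3.082, -0.0]
force: [-0.9, -0.3, -1.1]
opening: 0.0502
gripper_force: 0.7
```

```bash
python3 -c "
from h import *
go(-118,0,79)
for n in('scene','side','wrist'): dots(snap(n,n+'8.png'),.0845)"
```

```text
t 13.5 pos [ 0.5123 -0.0372  0.2652] rv [ 0.607  3.082 -0.   ] F [-0.9 -0.3 -1.1]
shift [ 0.1942 -0.0011  0.0009] turn [ 0.      0.     -0.0004]
case (np.float64(-79.2), np.float64(0.2), np.float64(265.2))
red 19 [329.5 188.7] (np.float64(-76.6), np.float64(60.2)) wh [6 4]
red 24 [331.9 196.8] (np.float64(-44.8), np.float64(57.3)) wh [6 5]
red 20 [291.8 198.6] (np.float64(-76.9), np.float64(-64.1)) wh [7 4]
red 26 [295.1 206.8] (np.float64(-44.6), np.float64(-62.8)) wh [7 5]
red 75 [306.9 224.3] (np.float64(-81.6), np.float64(-81.2)) wh [ 7 16]
red 17 [318.4 219.1] (np.float64(-44.6), np.float64(-63.0)) wh [6 3]
red 2207 [213.9 245.2] (np.float64(-86.3), np.float64(-58.8)) wh [58 49]
red 2335 [421.7 244.9] (np.float64(-86.4), np.float64(56.9)) wh [60 50]
```

>>> arm_command --pt "-0.002 0 0 0 0 0" --pt "-0.004 0 0 0 0 0" --pt "-0.006 0 0 0 0 0" --pt "-0.006 0 0 0 0 0" --pt "-0.006 0 0 0 0 0"

```text
t: 14.28
tool_pos: [0.5132, -0.0376, 0.2651]
orientation: [-0.607, -3.082, -0.0]
force: [-4.8, 2.5, 2.1]
opening: 0.0503
gripper_force: 2.6
```

>>> arm_command --pt "-0.002 0 0 0 0 0" --pt "-0.004 0 0 0 0 0" --pt "-0.006 0 0 0 0 0" --pt "-0.006 0 0 0 0 0" --pt "-0.006 0 0 0 0 0"

```text
t: 14.9
tool_pos: [0.5137, -0.0377, 0.2648]
orientation: [-0.606, -3.08, -0.001]
force: [-9.9, 3.6, 4.6]
opening: 0.0503
gripper_force: 5.0
```

```bash
python3 -c "
from h import *
go(-118,0,79)
for n in('scene','side','wrist'): dots(snap(n,n+'9.png'),.0835)"
```

```text
t 14.9 pos [ 0.5137 -0.0377  0.2648] rv [-6.06e-01 -3.08e+00 -1.00e-03] F [-9.9  3.6  4.6]
shift [ 0.2017 -0.0014 -0.0003] turn [-0.0001 -0.001  -0.0004]
case (np.float64(-77.7), np.float64(0.2), np.float64(264.8))
red 22 [329.4 189. ] (np.float64(-76.4), np.float64(59.9)) wh [6 5]
red 25 [331.8 197.2] (np.float64(-44.2), np.float64(56.8)) wh [6 5]
red 26 [291.9 199.1] (np.float64(-76.0), np.float64(-64.3)) wh [7 5]
red 25 [295.5 207.2] (np.float64(-43.4), np.float64(-62.0)) wh [6 5]
red 77 [307.  224.2] (np.float64(-81.2), np.float64(-79.5)) wh [ 7 16]
red 20 [318.4 219.4] (np.float64(-44.3), np.float64(-63.2)) wh [6 4]
red 2268 [213.8 243.9] (np.float64(-85.8), np.float64(-59.0)) wh [59 50]
red 2343 [422.  243.8] (np.float64(-85.8), np.float64(57.3)) wh [59 50]
```

>>> arm_command --pt "0.03 0 0 0 0 0" --pt "0.03 0 -0.1 0 0 0" --pt "0.0 -0.1 -0.15 0 0 0" --pt "-0.1 -0.25 -0.15 0 0 0" --pt "-0.137 -0.316 -0.15 0 0 0" --fingers 1

```text
t: 15.68
tool_pos: [0.5164, -0.1085, 0.2959]
orientation: [0.609, 3.079, -0.001]
force: [-0.2, 0.3, 0.7]
opening: 0.0045
gripper_force: 0.0
```

>>> arm_command --pt "0 0 0 0 0 0" --pt "0 0 0.02 0 0 0" --pt "0 0 0.04 0 0 0" --pt "0 0 0.05 0 0 0" --pt "0 0 0.05 0 0 0"

```text
t: 16.3
tool_pos: [0.5157, -0.1066, 0.2848]
orientation: [-0.606, -3.082, -0.0]
force: [1.1, -0.2, 0.2]
opening: 0.0003
gripper_force: 0.0
```

```bash
python3 -c "
from h import *
go(-50,-63,79); print(read_state()['opening'])
for n in('scene','side'): dots(snap(n,n+'10.png'),.0835)"
```

```text
t 16.3 pos [ 0.5157 -0.1066  0.2848] rv [-0.606 -3.082 -0.   ] F [ 1.1 -0.2  0.2]
shift [ 0.0013 -0.0011  0.0989] turn [-0.     -0.0002 -0.0003]
case (np.float64(-49.7), np.float64(-62.8), np.float64(284.8))
0.00028865221471271617
red 23 [329.2 188.8] (np.float64(-77.4), np.float64(59.5)) wh [8 4]
red 17 [331.9 197.4] (np.float64(-43.3), np.float64(56.9)) wh [5 4]
red 24 [295.5 207.7] (np.float64(-41.7), np.float64(-62.4)) wh [6 5]
red 83 [300.6 197.7] (np.float64(-83.0), np.float64(52.7)) wh [ 9 16]
red 75 [307. 224.] (np.float64(-81.0), np.float64(-78.7)) wh [ 7 15]
red 20 [318.4 219.4] (np.float64(-44.3), np.float64(-63.2)) wh [6 4]
```

>>> arm_command --pt "0 0 0.02 0 0 0" --pt "0 0 0.04 0 0 0" --pt "0 0 0.055 0 0 0" --pt "0 0 0.065 0 0 0" --pt "0 0 0.07 0 0 0"

```text
t: 17.02
tool_pos: [0.5158, -0.107, 0.2709]
orientation: [-0.607, -3.082, -0.0]
force: [0.1, -0.4, 0.3]
opening: 0.0003
gripper_force: 0.0
```

>>> arm_command --pt "0 0 0.004 0 0 0" --pt "0 0 0.008 0 0 0" --pt "0 0 0.01 0 0 0" --pt "0 0 0.01 0 0 0" --pt "0 0 0.01 0 0 0"

```text
t: 17.65
tool_pos: [0.5159, -0.107, 0.2697]
orientation: [0.607, 3.082, -0.0]
force: [-2.6, -0.1, 5.0]
opening: 0.0004
gripper_force: 2.6
```

>>> arm_command --pt "0 0 0.002 0 0 0" --pt "0 0 0.004 0 0 0" --pt "0 0 0.006 0 0 0" --pt "0 0 0.0075 0 0 0" --pt "0 0 0.0075 0 0 0"

```text
t: 18.27
tool_pos: [0.5158, -0.107, 0.2684]
orientation: [-0.607, -3.082, 0.0]
force: [-5.1, 1.2, 7.8]
opening: 0.0007
gripper_force: 3.6
```

>>> arm_command --pt "0 0 0.002 0 0 0" --pt "0 0 0.004 0 0 0" --pt "0 0 0.006 0 0 0" --pt "0 0 0.0075 0 0 0" --pt "0 0 0.0075 0 0 0"

```text
t: 18.9
tool_pos: [0.5158, -0.107, 0.2671]
orientation: [-0.607, -3.082, 0.0]
force: [-5.9, 0.3, 10.1]
opening: 0.0006
gripper_force: 4.4
```

>>> arm_command --pt "0 0 0.002 0 0 0" --pt "0 0 0.004 0 0 0" --pt "0 0 0.006 0 0 0" --pt "0 0 0.0075 0 0 0" --pt "0 0 0.0075 0 0 0"

```text
t: 19.52
tool_pos: [0.5158, -0.107, 0.2659]
orientation: [-0.607, -3.082, 0.0]
force: [-6.8, 1.7, 11.7]
opening: 0.0003
gripper_force: 6.0
```

>>> arm_command --pt "0 0 0.002 0 0 0" --pt "0 0 0.004 0 0 0" --pt "0 0 0.006 0 0 0" --pt "0 0 0.0075 0 0 0" --pt "0 0 0.0075 0 0 0"

```text
t: 20.15
tool_pos: [0.5158, -0.107, 0.2638]
orientation: [-0.607, -3.082, 0.0]
force: [-4.0, 1.2, 6.9]
opening: 0.0009
gripper_force: 3.4
```

>>> arm_command --pt "0 0 0.002 0 0 0" --pt "0 0 0.004 0 0 0" --pt "0 0 0.006 0 0 0" --pt "0 0 0.0075 0 0 0" --pt "0 0 0.0075 0 0 0"

```text
t: 20.78
tool_pos: [0.5159, -0.107, 0.2618]
orientation: [0.607, 3.082, -0.0]
force: [-0.9, -0.5, 2.4]
opening: 0.0008
gripper_force: 0.9
```

>>> arm_command --pt "0 0 0.002 0 0 0" --pt "0 0 0.004 0 0 0" --pt "0 0 0.005 0 0 0" --pt "0 0 0.005 0 0 0" --pt "0 0 0.005 0 0 0"

```text
t: 21.4
tool_pos: [0.516, -0.107, 0.2609]
orientation: [0.607, 3.082, -0.0]
force: [-2.5, 0.4, 5.7]
opening: 0.0004
gripper_force: 2.6
```

```bash
python3 -c "
from h import *
go(-50,-63,79)
for n in('scene','side'): dots(snap(n,n+'11.png'),.08)"
```

```text
t 21.4 pos [ 0.516  -0.107   0.2609] rv [ 0.607  3.082 -0.   ] F [-2.5  0.4  5.7]
shift [ 0.0031  0.0002 -0.0203] turn [ 0.      0.0001 -0.0004]
case (np.float64(-49.4), np.float64(-63.0), np.float64(260.9))
red 37 [329.  188.8] (np.float64(-79.7), np.float64(59.7)) wh [8 7]
red 21 [331.8 198.1] (np.float64(-43.2), np.float64(56.7)) wh [6 5]
red 90 [300.5 197.8] (np.float64(-82.7), np.float64(56.8)) wh [10 17]
red 75 [307.1 223.9] (np.float64(-80.1), np.float64(-74.4)) wh [ 8 15]
```

>>> arm_command --pt "0 0 0.002 0 0 0" --pt "0 0 0.004 0 0 0" --pt "0 0 0.005 0 0 0" --pt "0 0 0.005 0 0 0" --pt "0 0 0.005 0 0 0"

```text
t: 22.12
tool_pos: [0.516, -0.107, 0.2608]
orientation: [0.607, 3.082, -0.0]
force: [-6.1, 2.0, 13.1]
opening: 0.0004
gripper_force: 6.5
```

>>> arm_command --pt "0 0 0.002 0 0 0" --pt "0 0 0.004 0 0 0" --pt "0 0 0.005 0 0 0" --pt "0 0 0.005 0 0 0" --pt "0 0 0.005 0 0 0"

```text
t: 22.75
tool_pos: [0.5161, -0.107, 0.2607]
orientation: [0.607, 3.082, -0.0]
force: [-9.5, 1.5, 20.5]
opening: 0.0004
gripper_force: 10.4
```

>>> arm_command --pt "0 0 -0.1 0 0 0" --pt "0 0.1 -0.15 0 0 0" --pt "0 0.35 -0.15 0 0 0" --pt "0 0.58 -0.15 0 0 0" --pt "0 0.605 -0.15 0 0 0"

```text
t: 23.38
tool_pos: [0.5622, 0.0074, 0.2882]
orientation: [-0.602, -3.083, -0.001]
force: [-0.6, -0.4, -0.2]
opening: 0.0004
gripper_force: 0.0
```

>>> arm_command --pt "0 0 0.03 0 0 0" --pt "0 0 0.06 0 0 0" --pt "0 0 0.08 0 0 0" --pt "0 0 0.09 0 0 0" --pt "0 0 0.09 0 0 0"

```text
t: 24.0
tool_pos: [0.5616, 0.0046, 0.2705]
orientation: [-0.608, -3.082, 0.0]
force: [-1.1, 0.1, -0.9]
opening: 0.0004
gripper_force: 0.0
```

```bash
python3 -c "
from h import *
go(-50,58,79)
for n in('scene','side'): dots(snap(n,n+'12.png'),.078)"
```

```text
t 24.0 pos [0.5616 0.0046 0.2705] rv [-0.608 -3.082  0.   ] F [-1.1  0.1 -0.9]
shift [0.0036 0.0022 0.0274] turn [-0.     -0.0001 -0.0006]
case (np.float64(-49.3), np.float64(57.5), np.float64(270.5))
red 42 [292.4 199.9] (np.float64(-76.2), np.float64(-62.9)) wh [8 7]
red 13 [332.2 199.2] (np.float64(-40.2), np.float64(57.1)) wh [5 3]
red 21 [295.4 208.6] (np.float64(-42.2), np.float64(-63.0)) wh [6 4]
red 16 [318.5 191.5] (np.float64(-19.0), np.float64(85.2)) wh [8 2]
red 92 [300.8 197.3] (np.float64(-81.2), np.float64(62.0)) wh [13 17]
red 72 [307.  223.9] (np.float64(-80.1), np.float64(-72.0)) wh [ 7 15]
red 19 [318.4 221.6] (np.float64(-45.0), np.float64(-66.9)) wh [6 4]
```

Tip at 84.5 mm; now pressing the left corner step by step.

>>> arm_command --pt "0 0 0.004 0 0 0" --pt "0 0 0.008 0 0 0" --pt "0 0 0.012 0 0 0" --pt "0 0 0.015 0 0 0" --pt "0 0 0.015 0 0 0"

```text
t: 24.72
tool_pos: [0.5617, 0.005, 0.2676]
orientation: [-0.607, -3.082, 0.0]
force: [-0.9, 0.5, -0.9]
opening: 0.0003
gripper_force: 0.0
```

>>> arm_command --pt "0 0 0.002 0 0 0" --pt "0 0 0.004 0 0 0" --pt "0 0 0.006 0 0 0" --pt "0 0 0.0075 0 0 0" --pt "0 0 0.0075 0 0 0"

```text
t: 25.35
tool_pos: [0.5617, 0.0049, 0.2661]
orientation: [-0.607, -3.082, 0.0]
force: [0.0, -0.2, 0.4]
opening: 0.001
gripper_force: 0.0
```

>>> arm_command --pt "0 0 0.002 0 0 0" --pt "0 0 0.004 0 0 0" --pt "0 0 0.006 0 0 0" --pt "0 0 0.0075 0 0 0" --pt "0 0 0.0075 0 0 0"

```text
t: 25.98
tool_pos: [0.5617, 0.005, 0.2646]
orientation: [-0.607, -3.082, 0.0]
force: [-0.1, -0.2, -0.0]
opening: 0.0006
gripper_force: 0.0
```

>>> arm_command --pt "0 0 0.002 0 0 0" --pt "0 0 0.004 0 0 0" --pt "0 0 0.006 0 0 0" --pt "0 0 0.0075 0 0 0" --pt "0 0 0.0075 0 0 0"

```text
t: 26.6
tool_pos: [0.5618, 0.005, 0.2632]
orientation: [0.607, 3.082, 0.0]
force: [-0.5, 0.2, 2.5]
opening: 0.0005
gripper_force: 1.0
```

>>> arm_command --pt "0 0 0.002 0 0 0" --pt "0 0 0.004 0 0 0" --pt "0 0 0.006 0 0 0" --pt "0 0 0.0075 0 0 0" --pt "0 0 0.0075 0 0 0"

```text
t: 27.22
tool_pos: [0.5616, 0.0049, 0.2613]
orientation: [-0.607, -3.082, 0.0]
force: [0.5, 0.2, -0.7]
opening: 0.0004
gripper_force: 0.0
```

>>> arm_command --pt "0 0 0.002 0 0 0" --pt "0 0 0.004 0 0 0" --pt "0 0 0.005 0 0 0" --pt "0 0 0.005 0 0 0" --pt "0 0 0.005 0 0 0"

```text
t: 27.85
tool_pos: [0.5618, 0.005, 0.2607]
orientation: [0.607, 3.082, 0.0]
force: [-0.4, 0.5, 0.3]
opening: 0.0005
gripper_force: 0.0
```

>>> arm_command --pt "0 0 0.002 0 0 0" --pt "0 0 0.004 0 0 0" --pt "0 0 0.006 0 0 0" --pt "0 0 0.006 0 0 0" --pt "0 0 0.006 0 0 0"

```text
t: 28.48
tool_pos: [0.5618, 0.005, 0.2604]
orientation: [0.607, 3.082, -0.0]
force: [-5.0, 0.9, 9.1]
opening: 0.0003
gripper_force: 4.2
```

>>> arm_command --pt "0 0 0.002 0 0 0" --pt "0 0 0.004 0 0 0" --pt "0 0 0.005 0 0 0" --pt "0 0 0.005 0 0 0" --pt "0 0 0.005 0 0 0"

```text
t: 29.1
tool_pos: [0.5618, 0.005, 0.2603]
orientation: [0.607, 3.082, -0.0]
force: [-9.0, 0.0, 15.3]
opening: 0.0005
gripper_force: 8.1
```

>>> arm_command --pt "0 0 0.002 0 0 0" --pt "0 0 0.004 0 0 0" --pt "0 0 0.004 0 0 0" --pt "0 0 0.004 0 0 0" --pt "0 0 0.004 0 0 0"

```text
t: 29.72
tool_pos: [0.5618, 0.005, 0.2603]
orientation: [0.607, 3.082, -0.0]
force: [-12.0, 0.5, 22.2]
opening: 0.0005
gripper_force: 11.3
```

>>> arm_command --pt "0 0 -0.1 0 0 0" --pt "0 0 -0.25 0 0 0" --pt "0 -0.1 -0.4 0 0 0" --pt "-0.15 -0.28 -0.5 0 0 0" --pt "-0.25 -0.28 -0.5 0 0 0"

```text
t: 30.35
tool_pos: [0.5877, -0.0682, 0.3612]
orientation: [0.609, 3.076, -0.001]
force: [-0.2, 0.0, 1.2]
opening: 0.0007
gripper_force: 0.0
```

>>> arm_command --pt "0 0 0 0 0 0" --pt "0 0 0 0 0 0" --pt "0 0 0 0 0 0" --pt "0 0 0 0 0 0" --pt "0 0 0 0 0 0"

```text
t: 30.98
tool_pos: [0.5866, -0.0655, 0.3576]
orientation: [-0.606, -3.082, 0.0]
force: [0.0, 0.4, 0.3]
opening: 0.0003
gripper_force: 0.0
```

```bash
python3 -c "
from h import *
for n in('scene','side','wrist'): dots(snap(n,n+'13.png'),.074)
im=cv2.imread('pics/wrist13.png')[0:250,120:520]; cv2.imwrite('pics/w13c.png',cv2.resize(im,None,fx=2,fy=2,interpolation=cv2.INTER_CUBIC))"
```

```text
red 43 [329.5 190.1] (np.float64(-78.4), np.float64(61.2)) wh [9 7]
red 45 [292.3 200.1] (np.float64(-78.3), np.float64(-62.9)) wh [8 7]
red 22 [331.9 198.9] (np.float64(-43.9), np.float64(57.4)) wh [5 5]
red 25 [295.6 208.9] (np.float64(-43.3), np.float64(-62.3)) wh [6 5]
red 129 [304.9 195.9] (np.float64(-66.4), np.float64(73.4)) wh [27 17]
red 12 [312.1 198.2] (np.float64(-45.0), np.float64(56.7)) wh [5 3]
red 72 [307.1 224.2] (np.float64(-79.3), np.float64(-68.7)) wh [ 8 15]
red 19 [318.4 221.6] (np.float64(-44.2), np.float64(-62.2)) wh [6 4]
red 806 [234.9 106.4] (np.float64(-78.8), np.float64(-65.1)) wh [33 29]
red 822 [396.3 106.6] (np.float64(-78.5), np.float64(63.7)) wh [33 29]
red 522 [240.5 147.7] (np.float64(-45.9), np.float64(-63.1)) wh [26 26]
red 519 [385.8 147.4] (np.float64(-46.1), np.float64(57.4)) wh [25 26]
```

View pics/w13c.png

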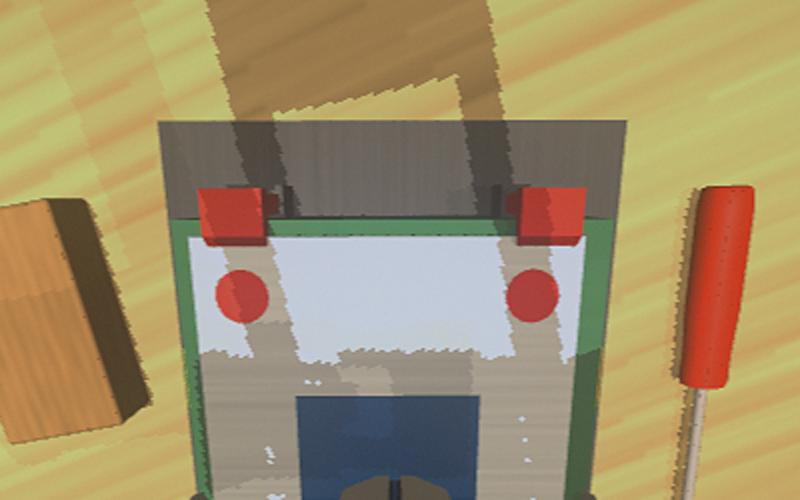

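Both catch noses (crop (233,215) and (552,215)) overlap the cover's near edge. The dots at (242,296) and (532,296) lie 120.5 mm apart on the z = 74 mm plane, so the cover is level, with dot x = −46 as for a seated cover. The bystanders in view haven't moved, so I'm handing in.

```bash
python3 -c "
from plant import *
print(close_job())"
```

```text
the job is handed in; nothing more can be done
None
```

I handed the job in at about 31 s: the cover is back against the stop under the lip, level on the rim with both catches snapped over it; the highest press I read was about 25 N, and it sits about 2 mm right of centre, close to the 2.5 mm limit.

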